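# Put the flux bottles away in the bench box

### The arm

A 7-joint arm with a two-finger parallel gripper is mounted at the origin on the work surface. World frame = base frame: x ahead of the robot, y to its left, z up, the work surface at z = 0. Lengths are in m, angles in rad, forces in N, time in s.
With the tool pointing down it reaches from about 0.4 to 0.875 m from the base axis. Payload 4.4 kg.
Tool frame: the origin (TCP) lies at the very end of the fingers, on their centre line; the grasp point (between the pads) lies 19 mm behind it; z points along the fingers, y is the line along which they close (so a half turn about z gives the same grasp; the last joint's range is limited). The gripper opens to 85 mm and grips with 20 to 120 N. Pads are 22 mm wide; open, the fingers measure 114 mm over their backs; the gripper's body (76 mm by 85 mm) begins 54 mm behind the grasp point. The pads swing forward as they close: fully open they stand 13 mm farther back than shut.
Start: joints at [1.246, 0.628, 0.038, 1.517, -0.027, 0.996, -0.02], TCP at [0.166, -0.628, 0.231] pointing down, gripper open.
Joint ranges: [-3.06, 3.06], [-0.37, 2.12], [-1.25, 1.32], [0.18, 2.47], [-1.1, 4.24], [0.23, 1.98], [-2.94, 2.94]. Speed limits (rad/s): [2.57, 2.57, 3.14, 3.14, 3.14, 3.14, 3.14].

### API

Orientations are given as a unit quaternion [w, x, y, z].
In Python, from workcell import bot gives the robot as it stands.
- The arm moves only by the tool step_arm, never from a script. Its argument "plan" is text: rows parted by semicolons, each of 7 numbers parted by spaces: the shift along the world's x, y, z in units of 0.03 m (1.0 is 0.03 m), then the turn, a rotation vector about the world's x, y, z in units of 180 degrees (1.0 is 180 degrees), then the opening, from 0 (shut) to 1 (fully open). In form: tx ty tz wx wy wz grip; .... A call has 1 to 12 rows; each row shifts and turns the commanded pose from where the row before left it; what a row does not reach is not made up. A row lasts 1/12 s, in which the tool goes at most 41.7 mm and 7.16 degrees, less where a joint would pass 70% of its speed; a pose out of reach is approached as far as the arm can. A call with a number of a shift or a turn outside -1 to 1 is refused whole. A call with a gripper value outside its range is refused whole. The fingers move at their own pace and stop on an object; "force" is the grip in N (left out, the last holds). Time passes only in rows, so rows that do not move let the fingers close. It gives the time, the measured TCP pose, the force, the opening and the grip force at its end, in the units of the state.
- bot.get_obs(): the state, without advancing time (a new reading comes with each control period).
- bot.snapshot(name): name is "side" or "top"; returns a dict with "frame" (400x640x3 uint8, blue, green, red), "z_map" (400x640 float32, m along the optical axis (not along the pixel's ray), 0 where there is no reading), "K" (3x3 intrinsics, pixels), "pose" (4x4, takes a point from camera to world coordinates). Camera axes: x right, y down, z forward; pixel columns grow to the right and rows downward; lengths in m; the calibration is good to about 2 mm. A picture is of the moment at which its call begins.
- bot.job_done(): hands the job in; it is judged then, once.
The state is a dict: "t": time; "q": joint angles; "qd": joint speeds; "tau": joint torques, N m; "ee_pos": TCP position; "tool_rot": TCP orientation; "ft_force": force on the tool from outside, world axes, zero at the start; "moment": the same for the moment, N m; "width": finger opening in m; "grip_force": force on a finger pad.
Only numpy, scipy, OpenCV 4.12 (cv2) and the standard library are available. Lean on these libraries where they do the work, as an engineer would, in place of code of your own. Each camera call takes 0.05 s, during which the arm holds its last target. There are 200 camera calls.

### The job

Put the two amber flux bottles with black caps away in the blue divided box: stand one upright on the floor of each of its two empty cells. Set them down rather than dropping them, do not knock them over, and leave the green bottle that is already in the box standing in its cell.

Things in the scene. Friction and masses are not known exactly. Their poses are not given: they have to be found in the camera images.
- flux_a: Amber-brown glass bottle with a paper band and tall black cap, standing on the bench 0.1 m or more from other bottles. 86 mm high: body 32 mm across to 44 mm, then a round cap 28 mm across from 52 mm to the top (grip the cap from above); 60 g. Origin: centre of the underside, z up. Not the same-shaped white bottle with a red cap.
- flux_b: Amber-brown glass bottle with a paper band and tall black cap, standing on the bench 0.1 m or more from other bottles. 86 mm high: body 32 mm across to 44 mm, then a round cap 28 mm across from 52 mm to the top (grip the cap from above); 60 g. Origin: centre of the underside, z up. Twin of flux_a; either may go in either empty cell.
- box: Blue open box fixed to the bench, 60 (x) by 172 (y) by 40 mm high, walls, floor and dividers 4 mm. Two full-height dividers make three cells 52 mm square inside, centres at y = -56, 0, +56 mm, x = 0. One (any) holds the green bottle; each empty cell has an orange foam pad, 46 mm square, 2 mm thick, so a bottle stands there 6 mm above the bench. Origin: centre of the underside, z up.
- spare: Green bottle with a white cap, already standing in one cell of the box (the one without an orange pad), its underside 4 mm above the bench. 86 mm high: body 32 mm across to 44 mm, then a round cap 28 mm across from 52 mm to the top (grip the cap from above); 60 g. Origin: centre of the underside, z up.
Mind the look-alikes: they are no part of the job. Leave any turquoise look-alike of the flux_a alone.

How it is judged:
By the outcome, as a careful person would: the job done as asked, in the order asked, and still so for the second after the job is handed in, with the robot touching nothing.
It also fails if it takes over 58 s, if anything falls off the work surface, if the arm or the gripper's body presses on something with over 40 N, if the wrist force passes 120 N, or if a joint passes its speed limit or range.

## Working session

There is one attempt and no reset: what is moved stays moved. The work goes in short steps, Python scripts to look and compute and a tool call to move; the robot and the scene stay as the last step left them, time stands still between calls to the robot, and variables do not carry over. Pictures are saved under pics/ and viewed, at most 10 in all, crops included, and the job is handed in when it is done.

Besides the shell and the picture viewer there is one more tool, called after "Request:" as name(argument=value, ...), one argument or row to a line, values as JSON. step_arm: Moves the arm, as the interface text tells. Shifts and turns lie within -1 to 1; 1 stands for 0.03 m of shift or 180 degrees of turn. Its arguments: {"type":"object","properties":{"plan":{"type":"string"},"force":{"type":"number"}},"required":["plan"]}

```bash
mkdir -p pics; cat > h.py <<'E'
import numpy as np, cv2
from workcell import bot
def snap(n):
    s=bot.snapshot(n); K=s["K"]; z=s["z_map"]; v,u=np.mgrid[:400,:640]
    P=np.stack([(u-K[0,2])*z/K[0,0],(v-K[1,2])*z/K[1,1],z],-1)
    W=P@s["pose"][:3,:3].T+s["pose"][:3,3]; W[z==0]=np.nan
    return s,W
E
python3 - <<'E'
from h import *
for n in("top","side"):
    s,W=snap(n); cv2.imwrite(f"pics/{n}0.png",s["frame"]); np.savez(f"{n}0.npz",f=s["frame"],W=W)
    print(n,s["pose"].round(3).tolist(),s["K"][0,0])
o=bot.get_obs(); print(o)
E
```

```text
top [[-0.02, -0.991, 0.13, 0.439], [-1.0, 0.017, -0.022, 0.045], [0.019, -0.13, -0.991, 0.766], [0.0, 0.0, 0.0, 1.0]] 362.83672172138336
side [[0.998, -0.058, 0.038, 0.516], [-0.069, -0.785, 0.615, -0.527], [-0.006, -0.617, -0.787, 0.727], [0.0, 0.0, 0.0, 1.0]] 517.3626698234319
{'t': 0.1, 'q': array([ 1.24618782,  0.62926841,  0.0384291 ,  1.51829736, -0.02696989,
        0.99626037, -0.01997194]), 'qd': array([ 9.08679578e-04, -1.93262676e-03, -1.26618709e-03, -1.42027201e-03,
       -4.46819767e-04,  3.86854808e-04,  1.74040828e-07]), 'tau': array([ 1.87858859e-03, -5.64532936e+01,  1.22947946e+00, -1.93975157e+01,
        1.11048928e-02,  5.31783822e-03, -9.22457161e-06]), 'ee_pos': array([ 0.16623862, -0.62779869,  0.23046178]), 'tool_rot': array([-8.48369095e-04,  9.91634940e-01,  1.29071334e-01, -1.27806710e-04]), 'ft_force': array([ 0.36453231, -0.36098886, -0.62009912]), 'moment': array([-0.02355739,  0.03593661, -0.01031728]), 'grip_force': 0.0, 'width': 0.08559262908179621}
```

View pics/top0.png

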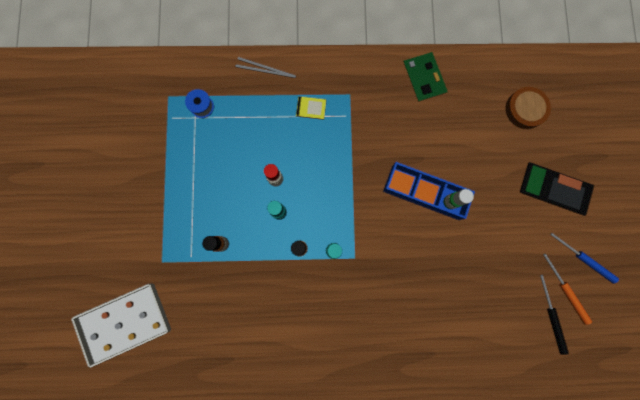

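View pics/side0.png

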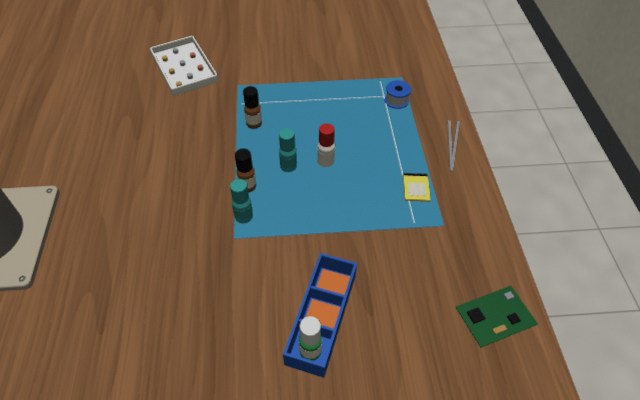

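Top view: black caps at (210,243) and (299,248). Look-alikes are turquoise at (275,208) and (334,251), and red cap/white at (272,172). The green spare is at (465,197), with the empty orange pads at (402,183) and (428,191). In the side view the amber bottles are at (252,107) and (245,170). I choose the two black-capped amber ones and will check them in a close crop.

```bash
python3 - <<'E'
from h import *
T=np.load("top0.npz"); S=np.load("side0.npz")
cv2.imwrite("pics/crop.png",cv2.resize(S["f"][70:235,200:360],None,fx=3.5,fy=3.5,interpolation=cv2.INTER_CUBIC))
for nm,D,pts in(("top",T,[(210,243),(299,248),(275,208),(334,251),(272,172),(466,197)]),("side",S,[(251,93),(244,157),(287,135),(239,187),(327,130),(310,325)])):
    W=D["W"]
    for u,v in pts:
        w=W[v-16:v+17,u-16:u+17].reshape(-1,3); w=w[(w[:,2]>.08)&(w[:,2]<.1)]
        c,r=cv2.minEnclosingCircle(w[:,:2].astype(np.float32)) if len(w) else (0,0)
        print(nm,(u,v),len(w),np.round(c,4),round(r,4),w[:,2].max().round(4))
for nm,D in(("top",T),("side",S)):
    hsv=cv2.cvtColor(D["f"],cv2.COLOR_BGR2HSV);W=D["W"]
    m=(W[...,2]>.034)&(W[...,2]<.05)&(hsv[...,0]>100)&(hsv[...,0]<130)&(hsv[...,1]>120)
    m&=(W[...,1]<-.06)
    p=W[m][:,:2].astype(np.float32)
    print(nm,"box",len(p),cv2.minAreaRect(p))
    o=((hsv[...,0]<15)&(hsv[...,1]>150)&(hsv[...,2]>120)&(W[...,2]>.001)&(W[...,2]<.015)&(W[...,1]<-.06)&(W[...,1]>-.35)).astype(np.uint8)
    n,l,st,c=cv2.connectedComponentsWithStats(o)
    for i in range(1,n):
        if st[i,4]>60: print(" pad",st[i,4],c[i].round(),W[l==i].mean(0).round(4))
E
```

```text
top (210, 243) 182 [0.4556 0.246 ] 0.0138 0.088
top (299, 248) 176 [0.4431 0.0827] 0.0136 0.0885
top (275, 208) 169 [0.5191 0.1262] 0.014 0.0891
top (334, 251) 171 [0.4368 0.0145] 0.0138 0.0883
top (272, 172) 168 [0.5907 0.1332] 0.014 0.0886
top (466, 197) 186 [ 0.535  -0.2374] 0.0141 0.0934
side (251, 93) 142 [0.4539 0.2466] 0.0157 0.0895
side (244, 157) 188 [0.4421 0.084 ] 0.0148 0.0888
side (287, 135) 171 [0.5194 0.1268] 0.0151 0.0888
side (239, 187) 208 [0.4356 0.0147] 0.0147 0.0891
side (327, 130) 171 [0.5908 0.1336] 0.0151 0.0889
side (310, 325) 381 [ 0.5347 -0.237 ] 0.0145 0.0934
top box 528 ((0.5562258958816528, -0.1856386363506317), (0.17174085974693298, 0.06114448606967926), 68.03079986572266)
 pad 343 [401. 182.] [ 0.5797 -0.1351  0.0057]
 pad 338 [426. 191.] [ 0.5583 -0.1874  0.0057]
side box 1097 ((0.5554295182228088, -0.18528246879577637), (0.17319969832897186, 0.060400281101465225), 67.99935913085938)
 pad 498 [333. 282.] [ 0.5781 -0.1279  0.0066]
 pad 536 [323. 313.] [ 0.5587 -0.1798  0.0066]
```

View pics/crop.png

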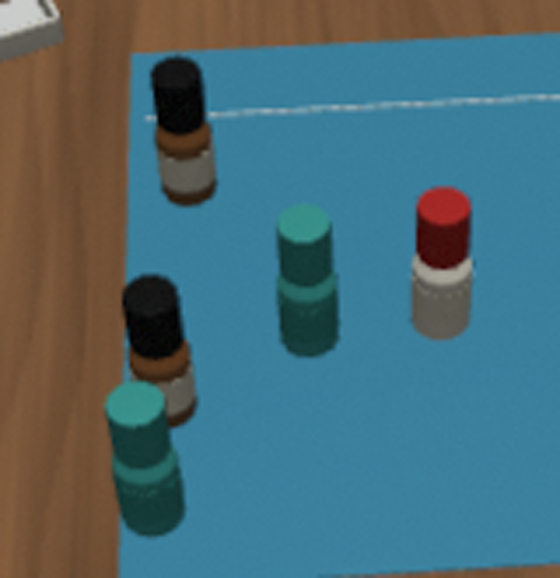

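The crop confirms the choice: both black-capped bottles are amber with a paper band, and the others are turquoise or white/red. Flux is at (0.455, 0.246) and (0.4427, 0.0833). The free cells are at (0.577, -0.1336) and (0.556, -0.1855). I'll close along the box's short axis (-22°), so I turn by +53°.

Request:
step_arm(
  plan="0.79 0.91 0 0 0 0.0246 1;0.79 0.91 0 0 0 0.0246 1;0.79 0.91 0 0 0 0.0246 1;0.79 0.91 0 0 0 0.0246 1;0.79 0.91 0 0 0 0.0246 1;0.79 0.91 0 0 0 0.0246 1;0.79 0.91 0 0 0 0.0246 1;0.79 0.91 0 0 0 0.0246 1;0.79 0.91 0 0 0 0.0246 1;0.79 0.91 0 0 0 0.0246 1;0.79 0.91 0 0 0 0.0246 1;0.79 0.91 0 0 0 0.0246 1",
)

```text
t: 1.1
ee_pos: [0.4514, -0.2992, 0.2311]
tool_rot: [-0.0, 0.828, 0.56, -0.0]
ft_force: [0.7, -0.7, -0.2]
width: 0.0855
grip_force: 0.0
```

Request:
step_arm(
  plan="-0.02 1 -0.1 0 0 0 1;-0.02 1 -0.1 0 0 0 1;-0.02 1 -0.1 0 0 0 1;-0.02 1 -0.1 0 0 0 1;-0.02 1 -0.1 0 0 0 1;-0.02 1 -0.1 0 0 0 1;-0.02 1 -0.1 0 0 0 1;-0.02 1 -0.1 0 0 0 1;-0.02 1 -0.2 0 0 0 1;-0.02 1 -0.3 0 0 0 1;-0.02 1 -0.3 0 0 0 1;-0.02 1 -0.3 0 0 0 1",
)

```text
t: 2.1
ee_pos: [0.4432, 0.0605, 0.1739]
tool_rot: [0.0, 0.829, 0.559, -0.0]
ft_force: [0.3, -0.6, 0.2]
width: 0.0855
grip_force: 0.0
```

Request:
step_arm(
  plan="-0.02 0.5 -0.2 0 0 0 1;-0.02 0.25 -0.2 0 0 0 1;0 0 0 0 0 0 1;0 0 0 0 0 0 1",
)

```text
t: 2.43
ee_pos: [0.442, 0.0808, 0.162]
tool_rot: [0.0, 0.829, 0.559, -0.001]
ft_force: [0.5, -0.3, -0.4]
width: 0.0854
grip_force: 0.0
```

```bash
python3 - <<'E'
from h import *
s,W=snap("side"); cv2.imwrite("pics/a.png",cv2.resize(s["frame"][40:260,150:400],None,fx=2.4,fy=2.4))
o=bot.get_obs();print(o["t"],o["ee_pos"],o["tool_rot"],o["q"].round(2))
E
```

```text
2.4833 [0.4423595  0.08028197 0.16228222] [ 2.92054355e-04  8.29674931e-01  5.58246544e-01 -4.68446930e-04] [-0.07  0.47 -0.24  2.12  0.2   0.57 -0.84]
```

View pics/a.png

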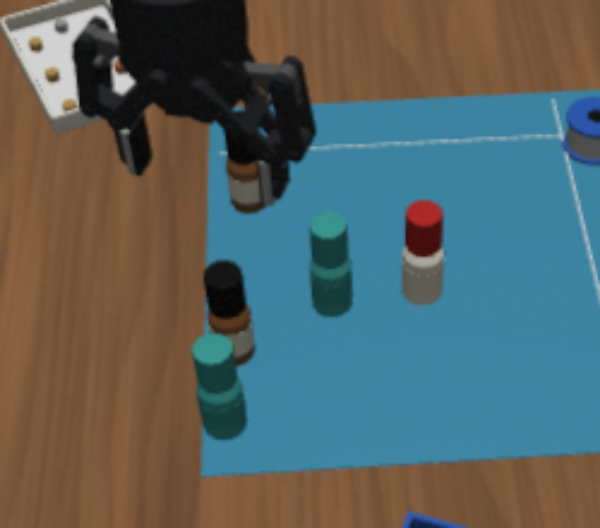

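The open fingers straddle above the near bottle (cap at (225,285) in the crop), the other bottles are untouched and the neighbours are clear of the finger line. Descending.

Request:
step_arm(
  plan="0 0.05 -0.4 0 0 0 1;0 0.05 -0.6 0 0 0 1;0 0 -0.6 0 0 0 1;0 0 -0.6 0 0 0 1;0 0 -0.6 0 0 0 1;0 0 -0.4 0 0 0 1;0 0 -0.3 0 0 0 1;0 0 -0.2 0 0 0 1;0 0 0 0 0 0 1;0 0 0 0 0 0 1",
)

```text
t: 3.32
ee_pos: [0.4427, 0.0842, 0.0516]
tool_rot: [0.0, 0.829, 0.559, 0.0]
ft_force: [-0.6, 0.1, 0.6]
width: 0.0855
grip_force: 0.0
```

Request:
step_arm(
  plan="0 0 0 0 0 0 0.2;0 0 0 0 0 0 0.2;0 0 0 0 0 0 0.2;0 0 0 0 0 0 0.2;0 0 0 0 0 0 0.2;0 0 0 0 0 0 0.2;0 0 0 0 0 0 0.2;0 0 0 0 0 0 0.2",
  force=30,
)

```text
t: 3.98
ee_pos: [0.4426, 0.0848, 0.0516]
tool_rot: [0.0, 0.829, 0.559, 0.0]
ft_force: [-0.4, 0.5, 5.9]
width: 0.0269
grip_force: 29.4
```

Request:
step_arm(
  plan="0 0 0.2 0 0 0 0.2;0 0 0.4 0 0 0 0.2;0 0 0.6 0 0 0 0.2;0 0 0.6 0 0 0 0.2;0 0 0.6 0 0 0 0.2;0 0 0.6 0 0 0 0.2;0 0 0.4 0 0 0 0.2;0 0 0.3 0 0 0 0.2;0 0 0.2 0 0 0 0.2;0 0 0.1 0 0 0 0.2",
)

```text
t: 4.82
ee_pos: [0.4425, 0.0847, 0.1719]
tool_rot: [0.0, 0.829, 0.559, 0.0]
ft_force: [0.2, 0.2, -1.1]
width: 0.0273
grip_force: 29.7
```

Request:
step_arm(
  plan="0.1 -0.3 0 0 0 0 0.2;0.25 -0.6 0 0 0 0 0.2;0.4 -0.9 0 0 0 0 0.2;0.4 -1 0 0 0 0 0.2;0.4 -1 0 0 0 0 0.2;0.4 -1 0 0 0 0 0.2;0.4 -1 0 0 0 0 0.2;0.4 -1 0 0 0 0 0.2;0.4 -0.9 0 0 0 0 0.2;0.3 -0.6 0 0 0 0 0.2;0.2 -0.4 0 0 0 0 0.2;0.1 -0.2 0 0 0 0 0.2",
)

```text
t: 5.82
ee_pos: [0.5545, -0.1858, 0.1699]
tool_rot: [-0.0, 0.83, 0.557, -0.001]
ft_force: [0.3, -0.6, -0.6]
width: 0.0274
grip_force: 29.7
```

Request:
step_arm(
  plan="0.03 -0.1 0 0 0 0 0.2;0 0 0 0 0 0 0.2;0 0 0 0 0 0 0.2",
)

```text
t: 6.07
ee_pos: [0.5551, -0.1842, 0.1709]
tool_rot: [-0.001, 0.829, 0.559, -0.0]
ft_force: [-0.9, 0.5, -0.2]
width: 0.0268
grip_force: 29.7
```

```bash
cat > look.py <<'E'
from h import *
import sys
s,W=snap("side"); cv2.imwrite(f"pics/{sys.argv[1]}.png",cv2.resize(s["frame"][130:400,180:480],None,fx=2,fy=2))
o=bot.get_obs();print(o["t"],o["ee_pos"],o["width"],o["ft_force"],o["q"].round(2))
E
python3 look.py b
```

```text
6.1167 [ 0.55528219 -0.18393739  0.1710714 ] 0.027230469379908435 [-1.72121147  0.81138401 -0.77613678] [ 0.44  0.62 -0.27  1.76  0.22  0.79 -0.31]
```

View pics/b.png

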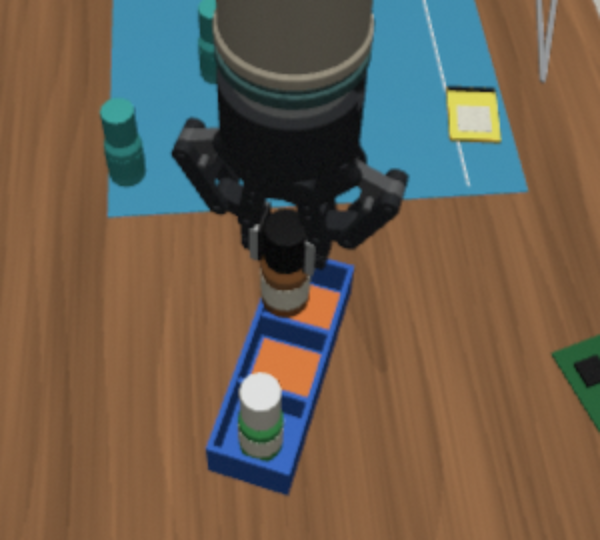

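The bottle is held upright, cap between the pads at (285,235), lined up with the middle cell. Its pad is at (287,365). Lowering to just above the pad.

Request:
step_arm(
  plan="0.02 -0.05 -0.4 0 0 0 0.2;0 0 -0.6 0 0 0 0.2;0 0 -0.6 0 0 0 0.2;0 0 -0.6 0 0 0 0.2;0 0 -0.5 0 0 0 0.2;0 0 -0.4 0 0 0 0.2;0 0 -0.3 0 0 0 0.2;0 0 -0.2 0 0 0 0.2;0 0 0 0 0 0 0.2;0 0 0 0 0 0 0.2",
)

```text
t: 6.95
ee_pos: [0.5566, -0.1867, 0.0634]
tool_rot: [0.0, 0.829, 0.559, 0.0]
ft_force: [-0.3, -0.2, 0.1]
width: 0.0271
grip_force: 29.7
```

Request:
step_arm(
  plan="0 0 -0.05 0 0 0 0.2;0 0 -0.05 0 0 0 0.2;0 0 0 0 0 0 0.2",
)

```text
t: 7.2
ee_pos: [0.5566, -0.1869, 0.0607]
tool_rot: [0.0, 0.829, 0.559, 0.0]
ft_force: [-0.3, 1.3, -1.3]
width: 0.0276
grip_force: 29.7
```

Request:
step_arm(
  plan="0 0 -0.04 0 0 0 0.2;0 0 -0.04 0 0 0 0.2;0 0 0 0 0 0 0.2",
)

```text
t: 7.45
ee_pos: [0.5563, -0.1868, 0.0578]
tool_rot: [-0.0, 0.829, 0.559, -0.0]
ft_force: [-0.4, -0.8, -0.4]
width: 0.0276
grip_force: 29.7
```

Request:
step_arm(
  plan="0 0 -0.03 0 0 0 0.2;0 0 0 0 0 0 0.2",
)

```text
t: 7.62
ee_pos: [0.5564, -0.1868, 0.0577]
tool_rot: [0.0, 0.829, 0.559, -0.0]
ft_force: [-2.4, -0.0, 5.6]
width: 0.0269
grip_force: 30.0
```

Contact (5.6 N). Opening, then straight up.

Request:
step_arm(
  plan="0 0 0 0 0 0 0.45;0 0 0 0 0 0 0.6;0 0 0 0 0 0 0.8;0 0 0 0 0 0 1;0 0 0 0 0 0 1;0 0 0 0 0 0 1",
)

```text
t: 8.12
ee_pos: [0.5564, -0.1868, 0.0569]
tool_rot: [-0.0, 0.829, 0.559, -0.0]
ft_force: [-0.6, -0.2, -0.3]
width: 0.0852
grip_force: 0.0
```

Request:
step_arm(
  plan="0 0 0.3 0 0 0 1;0 0 0.5 0 0 0 1;0 0 0.7 0 0 0 1;0 0 0.8 0 0 0 1;0 0 0.8 0 0 0 1;0 0 0.5 0 0 0 1;0 0 0.3 0 0 0 1;0 0 0 0 0 0 1",
)

```text
t: 8.78
ee_pos: [0.5577, -0.1871, 0.1765]
tool_rot: [0.002, 0.829, 0.559, 0.001]
ft_force: [1.1, 0.5, -0.6]
width: 0.0856
grip_force: 0.0
```

```bash
python3 look.py c; python3 - <<'E'
from h import *
s,W=snap("side")
for c in[(.556,-.1855),(.535,-.2374),(.455,.246)]:
    d=np.hypot(W[...,0]-c[0],W[...,1]-c[1]); w=W[(d<.03)&(W[...,2]>.082)&(W[...,2]<.105)]
    print(c,len(w),w.mean(0).round(4) if len(w) else 0)
E
```

```text
8.8333 [ 0.5567578  -0.18694754  0.17493361] 0.08572859249284556 [-0.72852967  0.96218048 -0.82365526] [ 0.45  0.62 -0.27  1.75  0.22  0.8  -0.31]
(0.556, -0.1855) 340 [ 0.5562 -0.1902  0.0915]
(0.535, -0.2374) 369 [ 0.5345 -0.2387  0.0901]
(0.455, 0.246) 134 [0.4557 0.2452 0.086 ]
```

View pics/c.png

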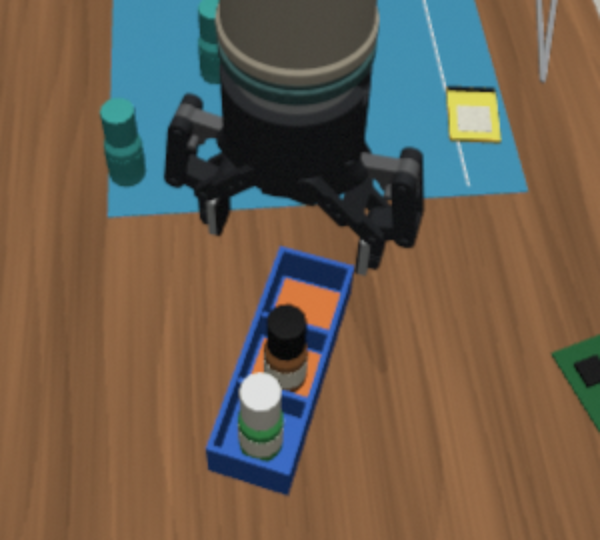

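The first bottle stands upright in the middle cell, cap at (287,325), and the green one is undisturbed at (260,410). Now the far bottle at (0.455, 0.246).

Request:
step_arm(
  plan="-0.2 0.5 0 0 0 0 1;-0.2 0.9 0 0 0 0 1;-0.23 1 0 0 0 0 1;-0.23 1 0 0 0 0 1;-0.23 1 0 0 0 0 1;-0.23 1 0 0 0 0 1;-0.23 1 0 0 0 0 1;-0.23 1 0 0 0 0 1;-0.23 1 0 0 0 0 1;-0.23 1 0 0 0 0 1;-0.23 1 0 0 0 0 1;-0.23 1 0 0 0 0 1",
)

```text
t: 9.88
ee_pos: [0.4738, 0.1562, 0.1727]
tool_rot: [-0.0, 0.829, 0.559, -0.001]
ft_force: [1.0, 0.9, 0.5]
width: 0.0855
grip_force: 0.0
```

Request:
step_arm(
  plan="-0.23 1 0 0 0 0 1;-0.23 1 0 0 0 0 1;-0.15 0.7 0 0 0 0 1;-0.08 0.3 0 0 0 0 1;0 0 0 0 0 0 1;0 0 0 0 0 0 1;0 0 0 0 0 0 1",
)

```text
t: 10.47
ee_pos: [0.455, 0.2428, 0.1734]
tool_rot: [0.001, 0.83, 0.558, -0.001]
ft_force: [0.4, -0.8, -0.1]
width: 0.0857
grip_force: 0.0
```

Request:
step_arm(
  plan="0 0.05 -0.4 0 0 0 1;0 0.05 -0.6 0 0 0 1;0 0 -0.7 0 0 0 1;0 0 -0.7 0 0 0 1;0 0 -0.6 0 0 0 1;0 0 -0.5 0 0 0 1;0 0 -0.35 0 0 0 1;0 0 -0.2 0 0 0 1;0 0 0 0 0 0 1;0 0 0 0 0 0 1",
)

```text
t: 11.3
ee_pos: [0.4551, 0.2477, 0.0527]
tool_rot: [0.0, 0.829, 0.559, 0.0]
ft_force: [-0.7, 0.8, 0.4]
width: 0.0855
grip_force: 0.0
```

Request:
step_arm(
  plan="0 0 0 0 0 0 0.2;0 0 0 0 0 0 0.2;0 0 0 0 0 0 0.2;0 0 0 0 0 0 0.2;0 0 0 0 0 0 0.2;0 0 0 0 0 0 0.2;0 0 0 0 0 0 0.2;0 0 0 0 0 0 0.2",
)

```text
t: 11.97
ee_pos: [0.4549, 0.2485, 0.0529]
tool_rot: [0.0, 0.829, 0.559, 0.0]
ft_force: [-0.1, -0.0, 5.8]
width: 0.0275
grip_force: 29.5
```

Request:
step_arm(
  plan="0 0 0.2 0 0 0 0.2;0 0 0.4 0 0 0 0.2;0 0 0.6 0 0 0 0.2;0 0 0.6 0 0 0 0.2;0 0 0.6 0 0 0 0.2;0 0 0.6 0 0 0 0.2;0 0 0.4 0 0 0 0.2;0 0 0.3 0 0 0 0.2;0 0 0.2 0 0 0 0.2;0 0 0.1 0 0 0 0.2",
)

```text
t: 12.8
ee_pos: [0.4548, 0.2482, 0.1731]
tool_rot: [0.0, 0.829, 0.559, 0.0]
ft_force: [0.8, -0.4, -0.7]
width: 0.0272
grip_force: 29.7
```

Request:
step_arm(
  plan="0.1 -0.3 0 0 0 0 0.2;0.2 -0.6 0 0 0 0 0.2;0.3 -0.9 0 0 0 0 0.2;0.3 -1 0 0 0 0 0.2;0.3 -1 0 0 0 0 0.2;0.3 -1 0 0 0 0 0.2;0.3 -1 0 0 0 0 0.2;0.3 -1 0 0 0 0 0.2;0.3 -1 0 0 0 0 0.2;0.3 -1 0 0 0 0 0.2;0.3 -1 0 0 0 0 0.2;0.3 -1 0 0 0 0 0.2",
)

```text
t: 13.8
ee_pos: [0.5529, -0.0783, 0.1714]
tool_rot: [-0.001, 0.829, 0.559, -0.001]
ft_force: [1.1, -0.8, -0.0]
width: 0.0273
grip_force: 29.6
```

Request:
step_arm(
  plan="0.3 -0.9 0 0 0 0 0.2;0.25 -0.6 0 0 0 0 0.2;0.15 -0.3 0 0 0 0 0.2;0.05 -0.05 0 0 0 0 0.2;0 0 0 0 0 0 0.2;0 0 0 0 0 0 0.2;0 0 0 0 0 0 0.2",
)

```text
t: 14.38
ee_pos: [0.5757, -0.1291, 0.1724]
tool_rot: [-0.001, 0.828, 0.56, -0.0]
ft_force: [-0.6, 0.9, -0.1]
width: 0.0272
grip_force: 29.7
```

```bash
python3 look.py d
```

```text
14.4333 [ 0.57585473 -0.12930057  0.17250962] 0.02765786925655255 [ 0.06326883  0.64991271 -0.32247739] [ 0.35  0.62 -0.27  1.74  0.22  0.8  -0.41]
```

View pics/d.png

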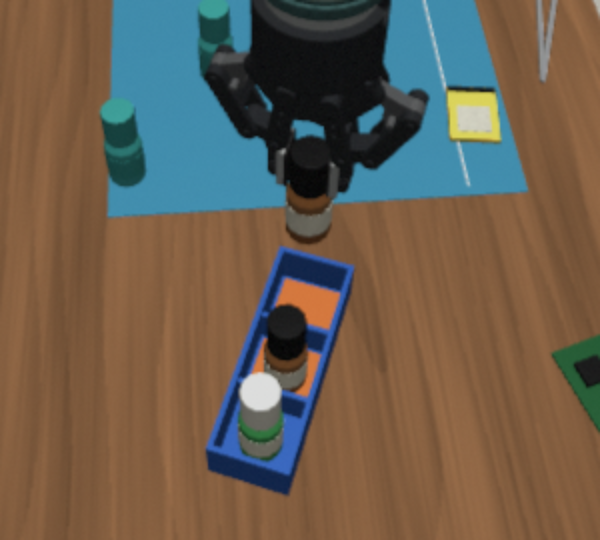

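The second bottle hangs upright at (308,195), lined up with the free end cell, pad at (308,303). Lowering.

Request:
step_arm(
  plan="0.03 -0.06 -0.4 0 0 0 0.2;0 0 -0.6 0 0 0 0.2;0 0 -0.6 0 0 0 0.2;0 0 -0.6 0 0 0 0.2;0 0 -0.5 0 0 0 0.2;0 0 -0.4 0 0 0 0.2;0 0 -0.3 0 0 0 0.2;0 0 -0.2 0 0 0 0.2;0 0 0 0 0 0 0.2;0 0 0 0 0 0 0.2",
)

```text
t: 15.27
ee_pos: [0.5772, -0.133, 0.0646]
tool_rot: [0.0, 0.829, 0.559, 0.0]
ft_force: [-0.4, 0.3, -0.3]
width: 0.0272
grip_force: 29.7
```

Request:
step_arm(
  plan="0 0 -0.05 0 0 0 0.2;0 0 -0.05 0 0 0 0.2;0 0 -0.04 0 0 0 0.2;0 0 0 0 0 0 0.2;0 0 0 0 0 0 0.2",
)

```text
t: 15.68
ee_pos: [0.5771, -0.1331, 0.0605]
tool_rot: [0.0, 0.829, 0.559, 0.0]
ft_force: [-0.3, 0.1, -0.4]
width: 0.0271
grip_force: 29.7
```

Contact is expected near 0.0588.

Request:
step_arm(
  plan="0 0 -0.04 0 0 0 0.2;0 0 -0.03 0 0 0 0.2;0 0 0 0 0 0 0.2",
)

```text
t: 15.93
ee_pos: [0.5775, -0.1331, 0.059]
tool_rot: [0.0, 0.829, 0.559, 0.0]
ft_force: [-0.8, 0.2, 6.0]
width: 0.0273
grip_force: 30.0
```

Request:
step_arm(
  plan="0 0 0 0 0 0 0.45;0 0 0 0 0 0 0.6;0 0 0 0 0 0 0.8;0 0 0 0 0 0 1;0 0 0 0 0 0 1;0 0 0 0 0 0 1",
)

```text
t: 16.43
ee_pos: [0.577, -0.133, 0.0581]
tool_rot: [-0.0, 0.829, 0.559, -0.0]
ft_force: [-0.7, -0.1, 0.3]
width: 0.0853
grip_force: 0.0
```

Request:
step_arm(
  plan="0 0 0.3 0 0 0 1;0 0 0.5 0 0 0 1;0 0 0.7 0 0 0 1;0 0 0.8 0 0 0 1;0 0 0.8 0 0 0 1;0 0 0.5 0 0 0 1;0 0 0.3 0 0 0 1;0 0 0 0 0 0 1;0 0 0 0 0 0 1",
)

```text
t: 17.18
ee_pos: [0.5769, -0.1331, 0.1754]
tool_rot: [0.0, 0.829, 0.559, 0.0]
ft_force: [0.2, -0.4, -0.6]
width: 0.0852
grip_force: 0.0
```

```bash
python3 look.py e
```

```text
17.2333 [ 0.57638949 -0.13306881  0.17450926] 0.0853304721169794 [-0.29260849  0.30051431 -1.17212589] [ 0.35  0.62 -0.27  1.74  0.22  0.81 -0.41]
```

View pics/e.png

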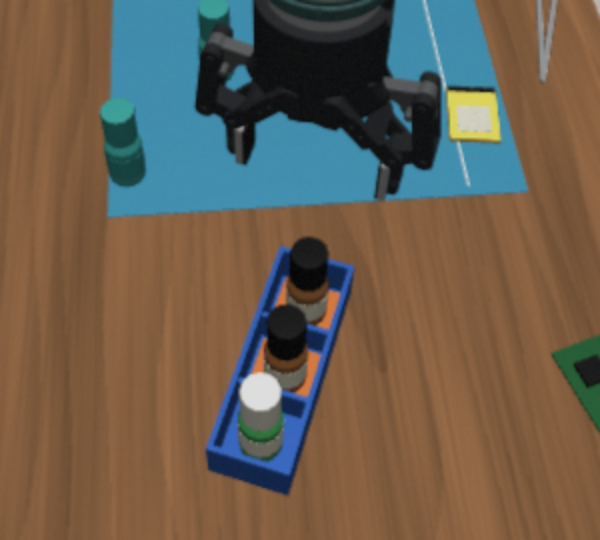

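Both amber bottles stand upright in their own cells, caps at (309,257) and (287,325). The green one is untouched at (260,400), and the gripper is clear.

```bash
python3 -c "
from workcell import bot
print(bot.job_done())"
```

```text
the job is handed in; nothing more can be done
None
```

Both amber flux bottles are standing upright in the two empty cells of the blue box, the green bottle is still in its cell, and the job was handed in at about 17 s; no verdict came back.

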